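# Peel one parts tray off the clinging stack and hold it out

### The job

Three stacks of nested steel parts trays stand on the bench. From the stack of the middle size, peel off just the top tray, which clings to the one beneath: lift one corner or end of it first so that it tips loose and the rest of its stack stays standing where it is. Then hold the tray out level over the middle of the black rubber mat, one to two hand widths above it and clear of everything else, and finish while still holding it there; do not disturb the other stacks, the wrench or the spray bottle.

Things in the scene. Friction and masses are not known exactly. Their poses are not given: they have to be found in the camera images.
- tray_center (a point): The top tray of the middle-sized stack, to be peeled off: pressed steel, open at the top, 150 (its x) x 106 (its y) x 31 mm tall, about 0.18 kg. This point is its centre, half-way up: 15.5 mm below the top of its rim; z is up. Its narrower tub (15 mm tall, under the rim) sits inside the rim of the tray beneath; its inner floor is 28 mm below the rim's top
- tray_rim (a point): A point in the tray's rim near one corner (52 mm from the centre to -x, 48.5 mm to -y, 8 mm below the top): the rim is a rolled edge 9 mm wide and 16 mm tall, upright on both faces, along all four sides, any corner will do. It rests on the equal rim of the next tray: fingers deeper than 16 mm below its top pinch that one too
- stack_rest (a point): The rest of the middle-sized stack: four more such trays as one loose piece, 0.9 kg, 79 mm tall. This point is the centre of its top, about level with the tray's centre, axes as the tray's. Four sprung rubber pads inside its rim cling to the tray's tub until that is 15 mm up; lifting one end of the tray takes about 5 N, pulling it off level about 9 N, as much as this weighs
- small_stack: Stack of five smaller look-alike trays, 125 x 88 mm and 95 mm tall in all, 0.7 kg, loose on the bench; origin at the centre of its underside. Not wanted
- large_stack: Stack of five larger look-alike trays, 175 x 124 mm and 95 mm tall in all, 1 kg, loose on the bench; origin at the centre of its underside. Not wanted
- mat_center (a point): Black rubber mat lying fixed on the bench, 160 x 120 x 4 mm; this point is the centre of its top face. The tray is to be held over it
- wrench: Steel wrench lying loose on the bench, about 180 mm long; origin at the middle of its underside
- spray_bottle: Yellow plastic spray bottle standing loose, 68 mm across, 187 mm tall; origin at the centre of its underside
Mind the look-alikes: they are no part of the job. What is meant by the part that bears tray_center is not purple, and is the larger of those in its own colour.

How it is judged (in metres and radians):
On the way:
1. the tray is tipped up at one end or corner while its other end is still in the stack (angle between tray_center's own z axis and vertical above 0.08 rad and z of tray_center in the frame of stack_rest below 0.035 m and horizontal distance between tray_center and stack_rest below 0.04 m and angle between stack_rest's own z axis and vertical below 0.06 rad), for 0.1 s.
At the end, for the whole second after the job is handed in: The tray is still held in the fingers, at rest and level within 0.2 rad, its centre within 40 mm (sideways) of the mat's centre and 90 to 300 mm above the bench, touching no stack, mat or bottle; the rest of its stack stands upright within 40 mm of where it was, and so do the two other stacks (contact force between the fingers and tray above 1 N and horizontal distance between tray_center and mat_center below 0.04 m and height (world z) of tray_center between 0.09 and 0.3 m and angle between tray_center's own z axis and vertical below 0.2 rad and linear speed of tray below 0.03 m/s and contact force between tray and medium_stack below 0.2 N and contact force between tray and small_stack below 0.2 N and contact force between tray and large_stack below 0.2 N and contact force between tray and mat below 0.2 N and angle between stack_rest's own z axis and vertical below 0.05 rad and distance of each of stack_rest, small_stack, large_stack from where it was at the start of the episode below 0.04 m and contact force between tray and spray_bottle below 0.2 N); the arm keeps its last pose, push and grip.
It fails at once if the rest of the stack is lifted, knocked over or pushed away (height (world z) of stack_rest above 0.104 m or angle between stack_rest's own z axis and vertical above 0.25 rad or distance of stack_rest from where it was at the start of the episode above 0.06 m).
It fails at once if another stack is disturbed (distance of any of small_stack, large_stack from where it was at the start of the episode above 0.04 m).
It fails at once if the wrench or the spray bottle is disturbed (distance of any of wrench, spray_bottle from where it was at the start of the episode above 0.05 m or angle between spray_bottle's own z axis and vertical above 0.5 rad).
It also fails if it takes over 45 s, if anything falls off the work surface, if the arm or the gripper's body presses on something with over 40 N, if the wrist force passes 120 N, or if a joint passes its speed limit or range.

### The arm

A 7-joint arm with a two-finger parallel gripper is mounted at the origin on the work surface. World frame = base frame: x ahead of the robot, y to its left, z up, the work surface at z = 0. Lengths are in mm, angles in rad, forces in N, time in s.
With the tool pointing down it reaches from about 400 to 850 mm from the base axis. Payload 10.4 kg.
Tool frame: the origin (TCP) lies at the very end of the fingers, on their centre line; the grasp point (between the pads) lies 19 mm behind it (env.grasp_offset is the z of the grasp point in the tool frame, in mm); z points along the fingers, y is the line along which they close (so a half turn about z gives the same grasp; the last joint's range is limited). The gripper opens to 87 mm and grips with 3 to 60 N. Pads are 19 mm wide; open, the fingers measure 117 mm over their backs; the gripper's body (75 mm by 190 mm) begins 51 mm behind the grasp point.
Start: joints at [-1.237, 0.332, -0.065, 1.46, 0.022, 1.35, -0.088], TCP at [218.287, 585.665, 222.576] pointing down, gripper open.
Joint ranges: [-2.6, 2.6], [-0.5, 2.12], [-1.47, 1.34], [0.16, 2.42], [-1.27, 4.41], [0.06, 2.06], [-2.6, 2.6]. Speed limits (rad/s): [2.22, 2.22, 2.79, 2.79, 3.14, 3.14, 3.14].

### API

Orientations are given as a rotation vector (axis times angle).
In Python, from rig import env gives the robot as it stands. The module is installed in compiled form; this text tells all that it offers. Calls block until the motion is done:
- env.movep(position, orientation): joint-space move of the TCP to a pose.
- env.line_to(position, frame=None, feed=150, guard=None): straight line of the TCP; frame=None keeps the orientation; feed is the mean speed in mm/s. With guard (N) it stops when the force on the tool has changed by that much, and returns True; else False.
- env.goto_joints(angles): joint-space move.
- env.release() and env.gripper_close(effort=None): open the fingers fully, or close them until they stop; effort is the grip in N (None keeps the last).
- env.dwell(seconds).
- env.ik(position, orientation): joint angles nearest the present ones, or None.
- env.grab_frame(name): name is "side" or "top" or "wrist"; returns a dict with "color" (480x640x3 uint8, red, green, blue), "vfov" (degrees; the focal length in pixels is half the picture's height over the tangent of half this angle, whatever the lens; pixels are square), "cx", "cy" (the principal point, pixels), "R" (3x3) and "t" (3): a world point X has camera coordinates R X + t. Camera axes: x right, y down, z forward; pixel columns grow to the right and rows downward; lengths in mm; the calibration is good to about 2 mm. A picture is of the moment at which its call begins. There is no depth.
A pose or a line that the arm cannot do raises env.MotionError and nothing moves.
- env.finish_job(): hands the job in; it is judged then, once.
Readings, each from a call of its own:
- env.get_time_s(): time.
- env.get_joint_pos(): joint angles.
- env.get_qvel(): joint speeds.
- env.get_joint_torque(): joint torques, N m.
- env.get_ee_pos(): TCP position.
- env.get_tool_rot(): TCP orientation.
- env.get_force(): force on the tool from outside, world axes, zero at the start.
- env.get_ft_torque(): the same for the moment, N m.
- env.get_gripper_width(): finger opening in mm.
- env.get_gripper_force(): force on a finger pad.
Only numpy, scipy, OpenCV 4.12 (cv2) and the standard library are available. Lean on these libraries where they do the work, as an engineer would, in place of code of your own. Each camera call takes 0.05 s, during which the arm holds its last target. There are 200 camera calls.

## Working session

There is one attempt and no reset: what is moved stays moved. The work goes in short steps, each a Python script; the robot and the scene stay as the last script left them, time stands still between calls to the robot, and variables do not carry over. Pictures are saved under pics/ and viewed, at most 10 in all, crops included, and the job is handed in when it is done.

```bash
mkdir -p pics
cat > h.py <<'E'
import numpy as np, cv2, pickle
from rig import env
def snap(n,f):
    d=env.grab_frame(n); cv2.imwrite(f'pics/{f}.png',d['color'][...,::-1]); pickle.dump(d,open(f'pics/{f}.pkl','wb')); return d
def ray(d,u,v,z):
    f=240/np.tan(np.radians(d['vfov'])/2); R=np.array(d['R']);t=np.array(d['t'])
    c=-R.T@t; r=R.T@np.array([(u-d['cx'])/f,(v-d['cy'])/f,1]); return c+r*(z-c[2])/r[2]
def proj(d,X):
    f=240/np.tan(np.radians(d['vfov'])/2); p=np.array(d['R'])@X+np.array(d['t']); return [d['cx']+f*p[0]/p[2],d['cy']+f*p[1]/p[2]]
E
python3 - <<'E'
from h import *
for n in ('top','side'):
    d=snap(n,n+'0'); print(n,d['vfov'],d['cx'],d['cy'],-np.array(d['R']).T@d['t'])
print(env.grasp_offset,env.get_tool_rot(),env.get_gripper_width())
E
```

```text
top 57.821335291471655 327.2288721009273 229.6530055967411 [495.20031311 -18.55356544 980.22748661]
side 47.27934191434282 323.7375930414098 239.04088270005627 [  73.83562959 -986.90857274  792.06350065]
-18.700000000000003 [-5.57407016e-01 -3.09155306e+00  1.83303141e-03] 87.01390245293798
```

View pics/top0.png

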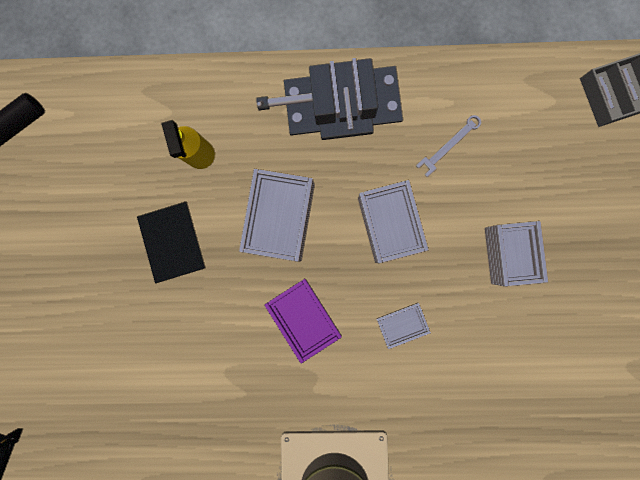

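View pics/side0.png

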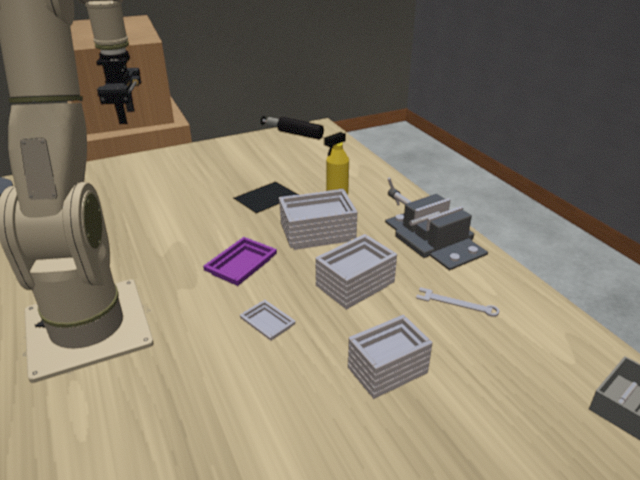

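The top view shows the large stack at about (277,215), the middle one at (393,222), the small one at (517,253), the mat at (171,242), the bottle at (195,145) and the wrench at (450,145). The purple tray and the small flat tray are decoys. Next I'll zoom in on the middle stack.

Run:
```python
from h import *
d=pickle.load(open('pics/top0.pkl','rb')); c=d['color']
hsv=cv2.cvtColor(c,cv2.COLOR_RGB2HSV)
m=((hsv[...,1]<60)&(hsv[...,2]>60)).astype(np.uint8); m[:150]=0;m[300:]=0
for mm,z,n in ((m,95,'grey'),((hsv[...,2]<50).astype(np.uint8),4,'blk')):
  for k in cv2.findContours(mm,0,2)[0]:
    if cv2.contourArea(k)<1500: continue
    (r)=cv2.minAreaRect(k); b=cv2.boxPoints(r)
    p=np.array([ray(d,u,v,z)[:2] for u,v in b]); print(n,r[0],p.mean(0).round(1),np.linalg.norm(p[0]-p[1]).round(1),np.linalg.norm(p[1]-p[2]).round(1),p.round(0).tolist(),b.round(1).tolist())
cv2.imwrite('pics/crop.png',cv2.resize(c[165:285,340:460,::-1],(600,600),interpolation=cv2.INTER_CUBIC))
```

```text
grey (515.8292846679688, 254.04946899414062) [ 493.9 -377.7] 114.6 126.0 [[551.0, -316.0], [562.0, -431.0], [436.0, -438.0], [425.0, -325.0]] [[483.79998779296875, 226.10000610351562], [540.5, 219.5], [547.7999877929688, 282.0], [491.20001220703125, 288.6000061035156]]
grey (392.0867919921875, 221.5711669921875) [ 565.5 -131.4] 112.6 150.5 [[625.0, -59.0], [652.0, -169.0], [506.0, -203.0], [479.0, -95.0]] [[355.8999938964844, 193.10000610351562], [409.0, 178.8000030517578], [428.29998779296875, 250.0], [375.20001220703125, 264.3999938964844]]
grey (276.5790100097656, 214.82138061523438) [585.1 104.3] 175.7 131.1 [[511.0, 184.0], [684.0, 152.0], [658.0, 24.0], [487.0, 57.0]] [[238.1999969482422, 251.39999389648438], [252.6999969482422, 167.5], [315.0, 178.1999969482422], [300.5, 262.20001220703125]]
blk (170.48934936523438, 242.14402770996094) [537.9 359. ] 118.3 159.6 [[600.0, 438.0], [629.0, 323.0], [476.0, 281.0], [446.0, 394.0]] [[136.10000610351562, 215.5], [185.89999389648438, 201.5], [204.89999389648438, 268.79998779296875], [155.10000610351562, 282.79998779296875]]
```

View pics/crop.png

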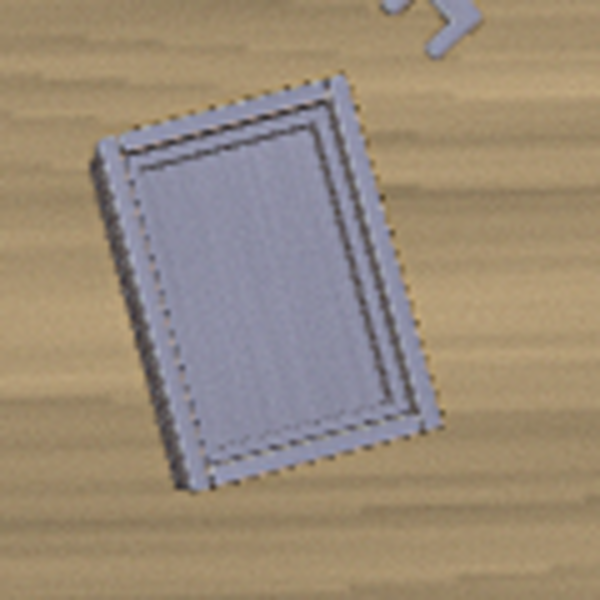

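The zoomed crop shows the dark left wall at about (140,320), while the right, front and back edges belong to the top rim. The tray's yaw is about 13.5° and its centre about (566.6, -134.5). I'll pinch the middle of the left long side, hovering above it first for a wrist look.

```bash
cat >> h.py <<'E'
from scipy.spatial.transform import Rotation as Ro
yaw=np.radians(13.5)
def rot(tilt,s=1,yaw=yaw):
    L=np.array([np.cos(yaw),np.sin(yaw),0]);W=np.array([-L[1],L[0],0]);z=np.array([0,0,-1.])
    y=s*W; R=Ro.from_matrix(np.c_[np.cross(y,z),y,z]); return (Ro.from_rotvec(L*tilt)*R).as_rotvec()
E
python3 - <<'E'
from h import *
for s in (1,-1):
    for p,t in (((555.3,-87.4,200),0),((555.3,-87.4,81),0),((555,-87,110),.25),((555,-87,300),0),((530,406,160),0)):
        q=env.ik(p,rot(t,s)); print(s,p,None if q is None else np.round(q,2))
s=-1
try:
    if env.ik((555.3,-87.4,200),rot(0,1)) is not None and abs(env.ik((555.3,-87.4,200),rot(0,1))[6])<2.2 : s=1
except Exception as e: print(e)
p=env.get_ee_pos(); env.line_to([p[0],p[1],300]); env.movep([555.3,-87.4,300],rot(0,s)); env.movep([555.3,-87.4,190],rot(0,s))
d=snap('wrist','w1'); print(s,env.get_time_s(),env.get_ee_pos())
C=np.array([566.6,-134.5]);W=np.array([-np.sin(yaw),np.cos(yaw)]);L=np.array([W[1],-W[0]])
im=d['color'][...,::-1].copy()
for a,b in ((75,53),(75,-53),(-75,53),(-75,-53),(-66,44),(66,44)):
    u=proj(d,np.r_[C+a*L+b*W,95]); cv2.circle(im,(int(u[0]),int(u[1])),3,(0,0,255),-1)
cv2.imwrite('pics/w1.png',im)
E
```

```text
1 (555.3, -87.4, 200) [-0.57  0.24  0.75  1.7  -0.17  1.27  2.03]
1 (555.3, -87.4, 81) [-0.49  0.37  0.68  1.82 -0.27  1.04  2.1 ]
1 (555, -87, 110) [-0.53  0.55  0.99  1.71 -0.67  1.34  2.46]
1 (555, -87, 300) [-0.6   0.19  0.79  1.54 -0.13  1.47  2.  ]
1 (530, 406, 160) [-0.75  0.46  0.04  1.42 -0.02  1.26  1.1 ]
-1 (555.3, -87.4, 200) [-0.59  0.25  0.78  1.7  -0.18  1.27 -1.1 ]
-1 (555.3, -87.4, 81) [-0.59  0.41  0.81  1.83 -0.34  1.05 -0.99]
-1 (555, -87, 110) [-0.46  0.5   0.87  1.71 -0.6   1.31 -0.74]
-1 (555, -87, 300) [-0.6   0.19  0.79  1.54 -0.13  1.47 -1.14]
-1 (530, 406, 160) [-1.04  0.48  0.44  1.44 -0.21  1.26 -1.92]
1 3.9917 [556.49101167 -87.46736971 192.04690354]
```

View pics/w1.png

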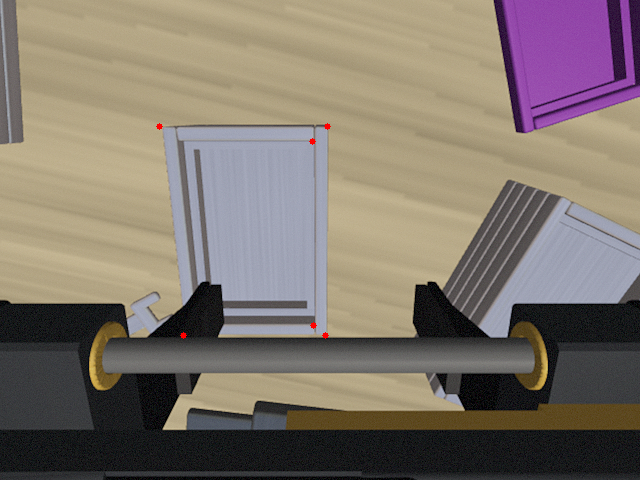

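The projected corners match the tray to within about 3 mm, and the left rim sits at columns 315–327 as predicted. I'll use the half-turned wrist to get more room in joint 7, then descend and grip.

Run:
```python
from h import *
env.movep([555.3,-87.4,240],rot(0,-1)); env.movep([555.3,-87.4,130],rot(0,-1)); env.dwell(.3)
f0=env.get_force(); print(env.get_ee_pos(),f0)
print(env.line_to([555.3,-87.4,81.5],feed=60,guard=8)); env.dwell(.2); print(env.get_ee_pos(),env.get_force())
env.gripper_close(20); env.gripper_close(60); env.dwell(.3)
print(env.get_gripper_width(),env.get_gripper_force(),env.get_ee_pos(),env.get_force(),env.get_time_s())
snap('side','s1')
```

```text
[556.07374408 -87.38217137 131.20107039] [ 0.20699265 -0.37563304 -1.45177798]
False
[555.49602545 -87.40560991  81.78428994] [0.55399211 0.26575687 0.40493703]
8.301030907892798 60.00160038471222 [555.18059101 -86.80521389  81.46500147] [-1.77104633  4.3633805   3.15161715] 10.225
```

Run:
```python
from h import *
C=np.array([566.6,-134.5]);W=np.array([-np.sin(yaw),np.cos(yaw)]);L=np.array([W[1],-W[0]])
P=np.r_[C-44*W,64]; p0=np.array([555.3,-87.4,81.5])
for t in (.05,.1,.15,.2):
    p=P+Ro.from_rotvec(np.r_[L,0]*t).apply(p0-P)+[0,0,12*t]
    env.line_to(p,rot(t,-1),feed=25); print(t,env.get_ee_pos().round(1),np.round(env.get_force(),1),env.get_gripper_width().__round__(2))
env.dwell(.2); print(env.get_force(),env.get_time_s()); snap('side','s2')
c=[cv2.imread(f'pics/{n}.png')[210:330,290:440] for n in('s1','s2')]
cv2.imwrite('pics/tip.png',cv2.resize(np.hstack(c),(800,320),interpolation=cv2.INTER_CUBIC))
```

```text
0.05 [555.5 -88.6  86.4] [ 0.4  2.  -4. ] 8.4
0.1 [555.7 -89.6  91.5] [-0.2  2.6 -3.9] 8.07
0.15 [556.1 -90.7  96.7] [-0.1  3.2 -3.8] 8.36
0.2 [556.6 -92.4 101.8] [-0.5  3.5 -0.5] 8.94
[-1.46671915  3.76896359 -1.20072757] 11.9083
```

View pics/tip.png

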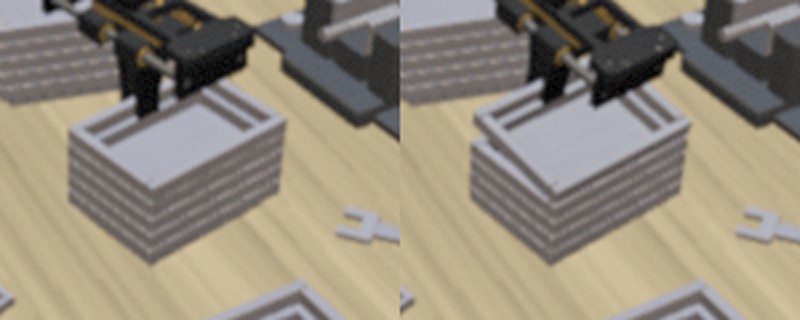

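The left side of the tray is tipped up about 0.2 rad with the far side still seated, and the rest of the stack hasn't moved. Next is a straight lift at this tilt.

Run:
```python
from h import *
env.dwell(.1); p=env.get_ee_pos()
for h in (8,16,25,45,150):
    env.line_to(p+[0,0,h],feed=25 if h<50 else 80); print(h,np.round(env.get_force(),1),round(env.get_gripper_width(),2),round(env.get_gripper_force(),1))
env.dwell(.2); print(env.get_time_s(),env.get_ee_pos()); snap('side','s3')
```

```text
8 [-1.4  1.5 -0.4] 8.3 60.0
16 [ 0.6 -0.2 -1.9] 8.61 60.0
25 [-0.5  0.8 -2.4] 8.29 60.0
45 [-0.3  0.2 -1.3] 8.19 60.0
150 [ 0.4  0.2 -2.1] 8.44 60.0
16.1167 [556.45946448 -92.19828828 251.66016903]
```

View pics/s3.png

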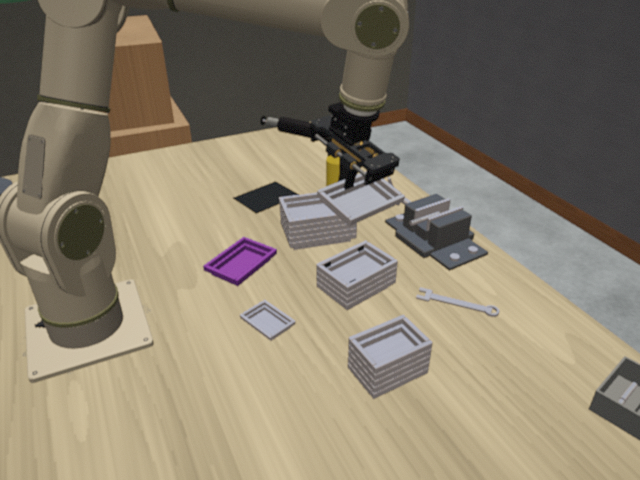

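The tray is free and held at (360,195), and the remaining stack is unmoved. Next I'll level it and carry it over the mat.

Run:
```python
from h import *
p=env.get_ee_pos(); env.line_to([555,-88,262],rot(0,-1),feed=40)
env.line_to([526.6,406.1,262],rot(0,-1),feed=150); env.line_to([526.6,406.1,172],feed=70); env.dwell(.5)
print(env.get_time_s(),env.get_ee_pos(),env.get_gripper_width(),env.get_gripper_force(),env.get_force())
snap('side','s4');d=snap('top','t4')
cv2.imwrite('pics/end.png',np.hstack([cv2.resize(cv2.imread('pics/s4.png')[110:310,200:400],(400,400)),cv2.resize(cv2.imread('pics/t4.png')[140:340,70:270],(400,400))]))
```

```text
22.0 [526.59079551 406.05799925 171.99973178] 8.540971720253259 60.00768542289734 [-1.06380662  0.57068855 -1.28856304]
```

View pics/end.png

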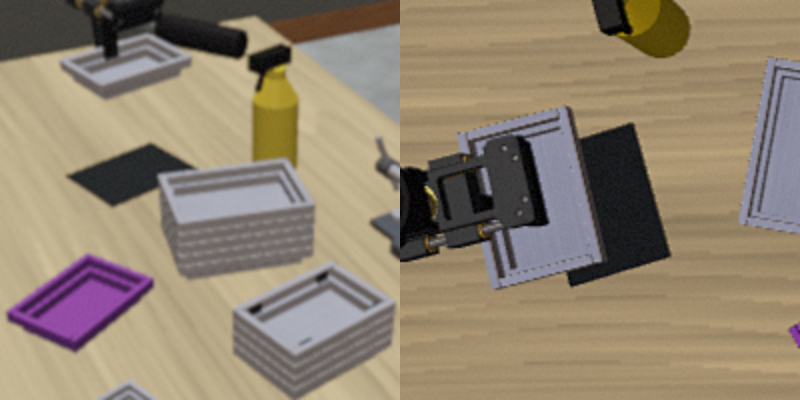

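The tray is over the mat and held by its left rim. I'll check its centre and level numerically from these corners in both views.

Run:
```python
from h import *
d=pickle.load(open('pics/t4.pkl','rb')); s=pickle.load(open('pics/s4.pkl','rb'))
q=[ray(d,u,v,186)[:2] for u,v in ((154,193.5),(173,271),(119.5,284),(99.5,206.5))]
q=np.array(q); print(q.round(),q.mean(0),np.linalg.norm(np.diff(q,axis=0),axis=1))
# triangulate: top-view far edge corners at several heights into the side crop (seen corners approx: (190,62),(105,83),(62,66))
for (u,v) in ((154,193.5),(173,271),(119.5,284)):
    for z in (166,186,206):
        a=proj(s,ray(d,u,v,z)); print(z,np.round([(a[0]-200)*2,(a[1]-110)*2]))
```

```text
[[621. 319.]
 [476. 284.]
 [455. 383.]
 [599. 422.]] [537.74502687 351.99524829] [148.63821676 101.48227699 149.35276452]
166 [191.  68.]
186 [191.  57.]
206 [191.  46.]
166 [99. 98.]
186 [100.  87.]
206 [101.  75.]
166 [59. 73.]
186 [61. 62.]
206 [63. 51.]
```

```bash
python3 -c "
from rig import env
print(env.finish_job(), env.get_time_s())"
```

```text
the job is handed in; nothing more can be done
the job is handed in; nothing more can be done
```

I peeled the top tray off the middle-sized stack by tipping one side first. The job was handed in at about 22 s with the tray held level, within about 10 mm of the mat's centre and about 170 mm above the bench. The pictures show nothing else disturbed; no verdict was returned.

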